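# Free the last swing bolt of a pressure cooker

## Robot

A 6-joint arm with a two-finger parallel gripper is mounted at the origin on the work surface. World frame = base frame: x ahead of the robot, y to its left, z up, the work surface at z = 0. Lengths are in m, angles in rad, forces in N, time in s.
With the tool pointing down it reaches from about 0.375 to 0.825 m from the base axis. Payload 5.5 kg.
Tool frame: the origin (TCP) lies at the very end of the fingers, on their centre line; the grasp point (between the pads) lies env.hold_point_z behind it (env.hold_point_z is the distance from the TCP to the grasp point, in m); z points along the fingers, y is the line along which they close (so a half turn about z gives the same grasp; the last joint's range is limited). The gripper opens to 85 mm and grips with 20 to 120 N. Pads are 22 mm wide; open, the fingers measure 114 mm over their backs; the gripper's body (76 mm by 85 mm) begins 54 mm behind the grasp point. The pads swing forward as they close: fully open they stand 13 mm farther back than shut.
Start: joints at [1.133, 0.314, -0.047, 1.21, 0, 1.571], TCP at [0.254, 0.543, 0.231] pointing down, gripper open.
Joint ranges: [-2.67, 2.67], [-0.69, 1.73], [-1.03, 1.25], [-2.08, 2.16], [-1.42, 1.45], [-3.14, 3.14]. Speed limits (rad/s): [2.39, 2.39, 3.01, 3.14, 3.14, 3.14].

## Interface

Orientations are given as a unit quaternion [w, x, y, z].
In Python, from cell import status, viewer, env gives the robot as it stands.
- The arm moves only by the tool servo_tool, never from a script. Its argument "plan" is text: rows parted by semicolons, each of 6 numbers parted by spaces: the shift along the world's x, y, z each as a share of 0.02 m, from -1 to 1, then the turn, a rotation vector about the world's x, y, z each as a share of 0.12 rad, from -1 to 1. A call has 1 to 12 rows; each row shifts and turns the commanded pose from where the row before left it; what a row does not reach is not made up. A row lasts 1/8 s, in which the tool goes at most 62.5 mm and 10.7 degrees, less where a joint would pass 70% of its speed; a pose out of reach is approached as far as the arm can. A call with a number of a shift or a turn outside -1 to 1 is refused whole. A call with a gripper value outside its range is refused whole. "jaw" is the closure, from 0 (fully open) to 1 (shut), set as the call begins (left out, the last holds). The fingers move at their own pace and stop on an object; the grip force is fixed at half the most. Time passes only in rows, so rows that do not move let the fingers close. It gives the time, the measured TCP pose, the force, the opening and the grip force at its end, in the units of the state.
- status.get_obs(): the state, without advancing time (a new reading comes with each control period).
- viewer.read_camera(name): name is "side" or "top" or "wrist"; returns a dict with "image" (420x560x3 uint8, red, green, blue), "range_z" (420x560 float32, m along the optical axis (not along the pixel's ray), 0 where there is no reading), "fovy" (degrees; the focal length in pixels is half the picture's height over the tangent of half this angle, whatever the lens; pixels are square), "cx", "cy" (the principal point, pixels), "distortion" ([k1, k2, p1, p2, k3] as OpenCV has them; the pictures are not rectified), "rvec" (rotation vector, rad) and "tvec" (3), from world to camera coordinates, as OpenCV has them; the wrist camera has in their place "tool_from_camera" (4x4, takes a point from camera to tool coordinates, whose origin is the TCP and whose axes are the flange's). Camera axes: x right, y down, z forward; pixel columns grow to the right and rows downward; lengths in m; the calibration is good to about 2 mm. A picture is of the moment at which its call begins: read the wrist's pose just before it.
- env.finish_job(): hands the job in; it is judged then, once.
The state is a dict: "time_s": time; "qpos": joint angles; "qd": joint speeds; "joint_torque": joint torques, N m; "eef_pos": TCP position; "tool_rot": TCP orientation; "contact_force": force on the tool from outside, world axes, zero at the start; "torque": the same for the moment, N m; "finger_gap": opening from 0.0 (shut) to 1.0 (fully open); "gripper_force": force on a finger pad.
Only numpy, scipy, OpenCV 4.12 (cv2) and the standard library are available. Lean on these libraries where they do the work, as an engineer would, in place of code of your own. Each camera call takes 0.05 s, during which the arm holds its last target. There are 200 camera calls.

## Task

Open up the last lid clamp of the pressure cooker: unscrew its upright wing nut (anticlockwise seen from above) until it is loose enough to pass over the slotted lug, then swing the hinged eyebolt outward, out of the slot, and leave it hanging down clear of the lid. Do not force it: while the nut still catches on the lug, ease off and unscrew further rather than pry. Leave the mug, the bottle and the spoon where they are.

Things in the scene. Friction and masses are not known exactly. Their poses are not given: they have to be found in the camera images.
- cooker: Fixed aluminium pressure cooker, 210 mm across; lid rim 232 mm across, 149 mm high; low dome to 165 mm, weight valve in the middle to 185 mm. Origin: centre of its underside. The clamp to open is on its own -x side (facing the robot, give or take the yaw), 140 mm from its axis; two like it at the back, 120 degrees to either side, already hang open. Loop handles on its +y and -y sides, 105 mm up.
- lug: Steel slotted lug (fork) of this clamp, fixed to the lid; origin and axes are the cooker's. Two prongs 14 mm wide, 11 mm slot between, open at the outer end; level top 154 mm above the counter, with a raised lip 4.5 mm high, 3 mm thick across each prong's end, 14.5 to 17.5 mm outside the bolt's axis. Pushing the wings with under 6 N keeps the nut-on-lug force in its limit of 50 N, even wedged.
- slot (a point): Point on the lug's top level, on the bolt's axis when the bolt stands upright. Axes as the cooker's: -x is outward, the way the bolt swings.
- eye (a point): Centre of the eye (hinge) of the bolt, 80 mm below the lug's top and 140 mm from the cooker's axis; hinge axis level, along the cooker's y. Moves with the bolt: z runs along the bolt to its tip, 104 mm away. Bolt 8 mm thick.
- eyebolt (a joint): Swing of the eyebolt in rad: 0 upright in the slot (where it starts, and a stop), growing outward, 1.57 level, 1.85 hanging against its stop. The hinge is slightly stiff: the bolt stays where it is left up to about 0.3 rad and sinks down by itself beyond about 0.5 rad.
- wing_nut: Black wing nut on the bolt. Origin: on the bolt's axis, underside of its round flange (26 mm across, 5 mm thick, behind the lips of both prongs). Hub 20 mm across to 14 mm up. Its x axis runs along the wings, z along the bolt. Right-hand thread, steep, 10 mm rise a turn: anticlockwise from above raises it. Friction about 0.2 N m; it does not turn by itself.
- flange (a point): Centre of the flange's underside (same point as the nut's origin). Fully tight it lies on the lug's top; it starts 0 to 3.5 mm above (not known) and can rise to 8.6 mm, where a stop keeps the nut on. Risen less than about 4 mm it is stopped by the lips when the bolt swings; from there to 6.5 mm it may rub or wedge on them, for the swing lowers it; above that it passes freely.
- wings (a point): Centre of the wings, 30 mm above the flange's underside on the bolt's axis (184 mm above the counter when fully tight). Two flat upright wings form one blade 55 mm long, 9 mm thick, reaching 16 mm above and below this point, with an 11 mm gap in the middle. x along the blade. Fingers can close on its flat faces from above, or push the wings outward from the cooker's side.
- mug: White mug, 76 mm across, 90 mm high, loose on the counter to the robot's left; leave alone.
- bottle: Clear bottle, 64 mm across, 190 mm high, loose on the counter to the robot's right; leave alone.
- spoon: Spoon lying on the counter to the robot's left; leave alone.

How it is judged:
By the outcome, as a careful person would: the job done as asked, in the order asked, and still so for the second after the job is handed in, with the robot touching nothing.
It also fails if it takes over 72 s, if anything falls off the work surface, if the arm or the gripper's body presses on something with over 40 N, if the wrist force passes 120 N, or if a joint passes its speed limit or range.

## Working session

There is one attempt and no reset: what is moved stays moved. The work goes in short steps, Python scripts to look and compute and a tool call to move; the robot and the scene stay as the last step left them, time stands still between calls to the robot, and variables do not carry over. Pictures are saved under pics/ and viewed, at most 10 in all, crops included, and the job is handed in when it is done.

Besides the shell and the picture viewer there is one more tool, called after "Request:" by a JSON object that holds its "method" and its "body", one argument or row to a line. servo_tool: Moves the arm, as the interface text tells. Shift numbers are shares of 0.02 m and turn numbers shares of 0.12 rad, none past 1 either way. Its arguments: {"type":"object","properties":{"plan":{"type":"string"},"jaw":{"type":"number"}},"required":["plan"]}

```bash
mkdir -p pics; ls; cat > h.py <<'E'
import numpy as np, cv2
from cell import status, viewer, env
from scipy.spatial.transform import Rotation as R
def pose():
    o=status.get_obs(); q=o["tool_rot"]; T=np.eye(4)
    T[:3,:3]=R.from_quat([q[1],q[2],q[3],q[0]]).as_matrix(); T[:3,3]=o["eef_pos"]; return T
def cam(name):
    T=pose(); c=viewer.read_camera(name); h,w=c["image"].shape[:2]
    f=h/2/np.tan(np.radians(c["fovy"])/2); c["K"]=np.array([[f,0,c["cx"]],[0,f,c["cy"]],[0,0,1]])
    if "rvec" in c:
        M=np.eye(4); M[:3,:3]=cv2.Rodrigues(np.array(c["rvec"],float))[0]; M[:3,3]=np.ravel(c["tvec"]); c["W"]=np.linalg.inv(M)
    else: c["W"]=T@np.array(c["tool_from_camera"])
    return c
def und(c,px): return cv2.undistortPoints(np.array(px,float).reshape(-1,1,2),c["K"],np.array(c["distortion"],float)).reshape(-1,2)
def onz(c,px,z):
    d=np.c_[und(c,px),np.ones(len(px))]@c["W"][:3,:3].T; o=c["W"][:3,3]
    return o+d*((z-o[2])/d[:,2])[:,None]
def cloud(c):
    h,w=c["range_z"].shape; u,v=np.meshgrid(np.arange(w),np.arange(h))
    n=und(c,np.c_[u.ravel(),v.ravel()]); z=c["range_z"].ravel()
    P=np.c_[n*z[:,None],z]@c["W"][:3,:3].T+c["W"][:3,3]; P[z==0]=np.nan; return P.reshape(h,w,3)
def save(c,n): cv2.imwrite(f"pics/{n}.png",c["image"][:,:,::-1])
E
python3 - <<'E'
from h import *
a=cam("top");b=cam("side")
print(env.hold_point_z,pose())
cv2.imwrite("pics/a.png",cv2.resize(np.vstack([a["image"],b["image"]])[:,:,::-1],(400,600)) ) if 0 else None
save(a,"top");save(b,"side")
for c in(a,b): print(c["W"].round(3).tolist(),c["fovy"],c["distortion"],(c["range_z"]>0).mean())
P=cloud(a); np.save("top.npy",P)
print(np.nanmax(P[...,2]))
E
```

```text
pics
0.0187 [[-9.05674900e-01  4.23972403e-01 -6.14156282e-04  2.54160820e-01]
 [ 4.23972848e-01  9.05673899e-01 -1.34666312e-03  5.42965617e-01]
 [-1.47226869e-05 -1.48002458e-03 -9.99998905e-01  2.30544335e-01]
 [ 0.00000000e+00  0.00000000e+00  0.00000000e+00  1.00000000e+00]]
[[0.012, -0.984, 0.176, 0.288], [-1.0, -0.014, -0.007, -0.01], [0.009, -0.176, -0.984, 1.278], [0.0, 0.0, 0.0, 1.0]] 47.643970070528866 [-0.01046828  0.          0.          0.          0.        ] 0.9960204081632653
[[1.0, -0.02, 0.019, 0.448], [-0.027, -0.657, 0.753, -0.959], [-0.002, -0.753, -0.657, 0.959], [0.0, 0.0, 0.0, 1.0]] 42.14495339872575 [0.06117274 0.         0.         0.         0.        ] 0.9960076530612245
0.7945535474078486
```

View pics/top.png

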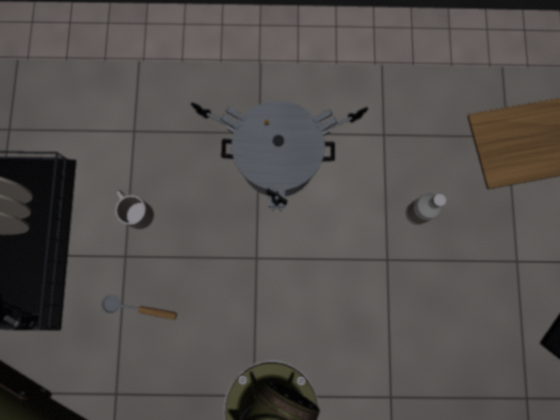

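View pics/side.png

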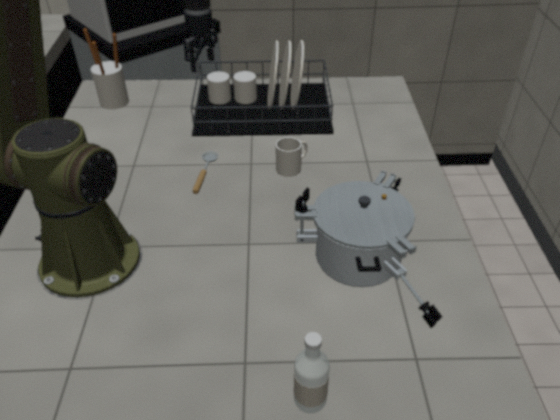

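The top view shows the cooker lid at about (278,146), the nut at (277,198), the mug at (131,209) and the bottle at (428,207). In the side view the upright nut is at (303,202).

```bash
python3 - <<'E'
from h import *
a=cam("top");P=cloud(a)
# lid: fit circle on lid rim/points z .14-.17
z=P[...,2]; I=a["image"].max(2)
m=((z>.14)&(z<.20)); m[:60]=0;m[:,:210]=0;m[:,350:]=0;m[230:]=0
cnt=max(cv2.findContours(m.astype(np.uint8),0,1)[0],key=cv2.contourArea)
ctr=cv2.minEnclosingCircle(cnt);print("enc",ctr)
lm=m&(I>70); 
q=P[lm]; print("lid box",q.min(0),q.max(0))
kn=(z>.172)&m; kn[175:]=0; print("valve",P[kn].mean(0),kn.sum())
# handles (dark, z~.1)
for c0,c1 in((215,234),(320,340)):
    d=np.zeros_like(m); d[130:170,c0:c1]=1; d&=(I<45)&(z>.07); print("handle",P[d].mean(0),d.sum())
d=np.zeros_like(m); d[180:215,255:300]=1; d&=(I<45)&(z>.15); 
v,u=np.where(d); print("nut",d.sum(),u.mean(),v.mean(),np.nanmedian(P[d],0),P[d].max(0),P[d].min(0))
t=P[d]; t=t[t[:,2]>t[:,2].max()-.012]; mu=t.mean(0); U,S,V=np.linalg.svd((t-mu)[:,:2]); print(len(t),mu,V[0],S, t.max(0),t.min(0))
cr=cv2.convertScaleAbs(a["image"][120:225,210:350],alpha=2)
cv2.imwrite("pics/crop.png",cv2.resize(cr,None,fx=5,fy=5,interpolation=2)[:,:,::-1])
E
```

```text
enc ((277.5531921386719, 143.91488647460938), 63.535762786865234)
lid box [ 0.49682019 -0.15183265  0.14008261] [0.77025071 0.13766593 0.18527513]
valve [ 0.65720653 -0.00600943  0.18339601] 113
handle [0.65387114 0.12553848 0.10906134] 115
handle [ 0.64971428 -0.14241799  0.10914199] 125
nut 142 275.5422535211268 197.29577464788733 [ 0.51143149 -0.00374168  0.19160166] [0.52886011 0.01770718 0.20491552] [ 0.49698325 -0.02944858  0.15504686]
68 [ 0.51357767 -0.0060367   0.20050813] [-0.53088553 -0.84744354] [0.14431752 0.01936227] [0.52886011 0.01732966 0.20491552] [ 0.49773073 -0.02944858  0.19323705]
```

View pics/crop.png

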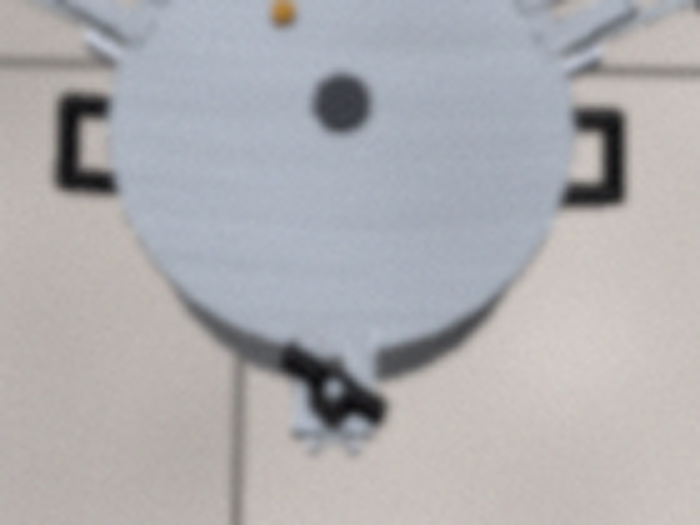

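Estimates: valve at (0.657,-0.006), clamp axis near (0.516,-0.005), blade about 58° from x. All of it agrees with the given 140 mm. I'll move above it now.

Request:
{"method": "servo_tool", "body": {
  "plan": "0.2 0 1 0 0 0; 0.4 -1 0.5 0 0 -0.5; 0.47 -1 0.5 0 0 -0.5; 0.47 -1 0.5 0 0 -0.5; 0.47 -1 0.5 0 0 -0.5; 0.47 -1 0.5 0 0 -0.5; 0.47 -1 0 0 0 -0.5; 0.47 -1 0 0 0 -0.5; 0.47 -1 0 0 0 -0.5; 0.47 -1 0 0 0 -0.5; 0.47 -1 0 0 0 -0.5; 0.47 -1 0 0 0 -0.5",
  "jaw": 0
}}

```text
time_s: 1.65
eef_pos: [0.3607, 0.3218, 0.3009]
tool_rot: [-0.0, 0.524, 0.852, -0.0]
contact_force: [0.5, 0.3, 0.4]
finger_gap: 0.999
gripper_force: 0.0
```

Request:
{"method": "servo_tool", "body": {
  "plan": "0.47 -1 0 0 0 -0.5; 0.47 -1 0 0 0 -0.5; 0.47 -1 0 0 0 -0.5; 0.47 -1 0 0 0 -0.5; 0.47 -1 0 0 0 -0.5; 0.47 -1 0 0 0 -0.5; 0.47 -1 0 0 0 -0.5; 0.47 -1 0 0 0 -0.5; 0.47 -1 0 0 0 -0.5; 0.47 -1 0 0 0 -0.5; 0.47 -1 0 0 0 -0.5; 0.47 -1 0 0 0 -0.5"
}}

```text
time_s: 3.15
eef_pos: [0.473, 0.082, 0.3009]
tool_rot: [-0.0, 0.79, 0.613, -0.0]
contact_force: [1.0, 0.4, 0.1]
finger_gap: 0.998
gripper_force: 0.0
```

Request:
{"method": "servo_tool", "body": {
  "plan": "0.47 -1 0 0 0 -0.5; 0.47 -1 0 0 0 -0.5; 0.47 -1 0 0 0 -0.5; 0.47 -0.4 0 0 0 -0.5; 0 0 0 0 0 -0.5; 0 0 0 0 0 0"
}}

```text
time_s: 3.9
eef_pos: [0.5103, 0.0146, 0.3008]
tool_rot: [-0.0, 0.872, 0.489, -0.0]
contact_force: [0.3, -0.3, 0.1]
finger_gap: 1.002
gripper_force: 0.0
```

```bash
python3 - <<'E'
from h import *
c=cam("wrist"); T=pose(); o=status.get_obs()
print(o["eef_pos"],o["qpos"],"yang",np.degrees(np.arctan2(T[1,1],T[0,1])))
P=cloud(c);np.save("w.npy",P);save(c,"w1")
I=c["image"].max(2);z=P[...,2]
r=np.hypot(P[...,0]-.515,P[...,1]+.005)
d=(r<.035)&(I<50)&(z>.18); t=P[d]
print(len(t),np.percentile(t[:,2],[5,50,90,95,99]))
t=t[t[:,2]>np.percentile(t[:,2],95)-.006]
rect=cv2.minAreaRect((t[:,:2]*1000).astype(np.float32));print(rect,t.mean(0))
E
```

```text
[0.5103532  0.01487302 0.30096333] [ 2.91150951e-02  1.25185535e-01 -1.26299951e-01  1.31994331e+00
  2.97334258e-05  2.14728495e+00] yang -31.36219832883219
11710 [0.20255647 0.38489925 0.39451835 0.39675132 0.39846939]
((527.2846069335938, 22.172466278076172), (10.363401412963867, 41.98306655883789), 64.05049133300781) [0.53228089 0.02086225 0.39422789]
```

View pics/w1.png

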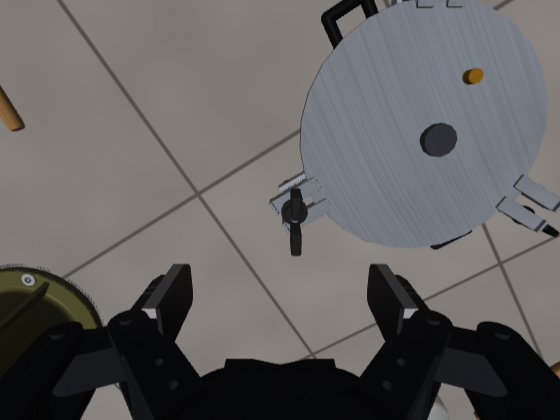

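The wrist view shows the blade upright in the picture, from (294,188) to (296,254), with the bolt and hub at (295,212). The fingers appear at the bottom. Next I'll measure it.

```bash
python3 - <<'E'
from h import *
c=cam("wrist"); P=cloud(c); I=c["image"].max(2); z=P[...,2]
d=np.zeros(I.shape,bool); d[180:262,275:320]=1
dk=d&(I<55)
t=P[dk]; print(len(t),np.percentile(t[:,2],[1,10,30,50,70,90,99]).round(4))
tp=np.percentile(t[:,2],95)
s=t[t[:,2]>tp-.006]; rect=cv2.minAreaRect((s[:,:2]*1000).astype(np.float32)); print(rect,s.mean(0),np.median(s[:,2]))
U,S,V=np.linalg.svd((s-s.mean(0))[:,:2],full_matrices=False);print("dir",np.degrees(np.arctan2(V[0,1],V[0,0])))
b=np.zeros(I.shape,bool); b[165:240,262:335]=1; b&=(I>90)&(z>.145)&(z<.165); print("lug z",np.percentile(P[b][:,2],[10,30,50,70,90,97]).round(4))
v=np.zeros(I.shape,bool); v[120:160,418:458]=1; v&=I<80; v&=z>.18; print("valve",P[v].mean(0))
f=dk&(z<.168); print("hub/flange z hist",np.histogram(P[f][:,2],bins=np.arange(.14,.17,.002)))
E
```

```text
978 [nan nan nan nan nan nan nan]
((0.0, 0.0), (0.0, 0.0), 0.0) [nan nan nan] nan<stdin>:7: RuntimeWarning: Mean of empty slice.
  ret = um.true_divide(
  return _methods._mean(a, axis=axis, dtype=dtype,
  ret = ret.dtype.type(ret / rcount)
<stdin>:8: RuntimeWarning: Mean of empty slice.
Traceback (most recent call last):
IndexError: index 0 is out of bounds for axis 0 with size 0
```

```bash
cat > m.py <<'E'
from h import *
def meas(c,box,lugbox):
    P=cloud(c); I=c["image"].max(2); z=P[...,2]; ok=np.isfinite(z)
    def bx(b): m=np.zeros(I.shape,bool); m[b[0]:b[1],b[2]:b[3]]=1; return m
    dk=bx(box)&(I<55)&ok; t=P[dk]
    print(len(t),"dark z",np.percentile(t[:,2],[1,10,30,50,70,90,99]).round(4))
    s=t[t[:,2]>np.percentile(t[:,2],95)-.006]
    if len(s)<5: return
    print(cv2.minAreaRect((s[:,:2]*1000).astype(np.float32)),s.mean(0).round(4))
    V=np.linalg.svd((s-s.mean(0))[:,:2],full_matrices=False)[2];print("dir",np.degrees(np.arctan2(V[0,1],V[0,0])))
    b=bx(lugbox)&(I>90)&ok&(z>.14)&(z<.17)
    if b.any(): print("lug z",b.sum(),np.percentile(P[b][:,2],[10,30,50,70,90,97]).round(4))
    f=dk&(z<.178); print("low dark",np.histogram(P[f][:,2]*1000,bins=np.arange(150,180,2)))
E
python3 - <<'E'
from m import *
c=cam("wrist"); meas(c,(180,262,275,320),(165,240,262,335))
P=cloud(c);I=c["image"].max(2); v=np.zeros(I.shape,bool); v[120:160,418:458]=1; v&=(I<80)&(P[...,2]>.18); print("valve",P[v].mean(0))
# image-only: dark blade moments on z=.2
dk=np.zeros(I.shape,np.uint8); dk[180:262,275:320]=I[180:262,275:320]<55
v,u=np.where(dk); print(u.min(),u.max(),v.min(),v.max(), onz(c,[(294.5,v.min()),(295.5,v.max()),(295,212)],.200))
E
```

```text
971 dark z [0.146  0.1609 0.1731 0.1971 0.2014 0.2022 0.2031]
((514.96875, -5.862833023071289), (53.48830032348633, 9.05675220489502), 58.44026565551758) [ 0.5155 -0.0047  0.2014]
dir -121.80450904222873
lug z 1886 [0.1503 0.1519 0.1534 0.1542 0.1551 0.1583]
low dark (array([  1,   3,   3,   7,  13, 104,   6,   5,   6,  70,  52,   8,   9,
        22]), array([150, 152, 154, 156, 158, 160, 162, 164, 166, 168, 170, 172, 174,
       176, 178]))
valve [ 0.6535401  -0.00713491  0.18478065]
282 309 180 255 [[ 0.53430593  0.02980675  0.2       ]
 [ 0.50064261 -0.02906775  0.2       ]
 [ 0.52064608  0.00579114  0.2       ]]
```

Blade centre is (0.515,-0.006), angle 58.3°, top at 0.202, so the nut has risen about 1.8 mm. A turn of 212° takes it to roughly 7.7 mm and leaves the blade along y, which suits the push. Descending now.

Request:
{"method": "servo_tool", "body": {
  "plan": "0.23 -1 0 0 0 -0.05; 0 0 -1 0 0 0; 0 0 -1 0 0 0; 0 0 -1 0 0 0; 0 0 -1 0 0 0; 0 0 -1 0 0 0; 0 0 -0.8 0 0 0; 0 0 -0.4 0 0 0; 0 0 0 0 0 0; 0 0 0 0 0 0"
}}

```text
time_s: 5.3
eef_pos: [0.5159, -0.0046, 0.178]
tool_rot: [0.0, 0.873, 0.487, 0.0]
contact_force: [-0.2, 0.2, 0.6]
finger_gap: 0.998
gripper_force: 0.0
```

Request:
{"method": "servo_tool", "body": {
  "plan": "0 0 0 0 0 0; 0 0 0 0 0 0; 0 0 0 0 0 0; 0 0 0 0 0 0; 0 0 0 0 0 0; 0 0 0 0 0 0; 0 0 0 0 0 0; 0 0 0 0 0 0",
  "jaw": 0.8
}}

```text
time_s: 6.3
eef_pos: [0.5153, -0.0046, 0.1773]
tool_rot: [-0.0, 0.873, 0.487, -0.0]
contact_force: [-0.5, 0.1, 0.4]
finger_gap: 0.2
gripper_force: 0.0
```

Request:
{"method": "servo_tool", "body": {
  "plan": "0 0 0 0 0 0; 0 0 0 0 0 0; 0 0 0 0 0 0; 0 0 0 0 0 0",
  "jaw": 1
}}

```text
time_s: 6.8
eef_pos: [0.5153, -0.0046, 0.1774]
tool_rot: [-0.0, 0.873, 0.487, 0.0]
contact_force: [-0.6, -0.6, 3.4]
finger_gap: 0.089
gripper_force: 60.0
```

Request:
{"method": "servo_tool", "body": {
  "plan": "0 0 0.003 0 0 0.3; 0 0 0.01 0 0 1; 0 0 0.01 0 0 1; 0 0 0.01 0 0 1; 0 0 0.01 0 0 1; 0 0 0 0 0 0"
}}

```text
time_s: 7.55
eef_pos: [0.5145, -0.0044, 0.1781]
tool_rot: [-0.001, 0.72, 0.694, -0.0]
contact_force: [-4.7, 2.1, 4.5]
finger_gap: 0.09
gripper_force: 60.5
```

```bash
python3 - <<'E'
from h import *
o=status.get_obs();T=pose();print(o["torque"],o["contact_force"],o["qpos"][5],np.degrees(np.arctan2(T[1,1],T[0,1])))
E
```

```text
[0.27082304 1.000818   0.1119318 ] [-4.66283331  2.06613649  4.49910462] 1.5992148472205452 -2.1325378776214836
```

Turning well. I'll cancel the lateral force as I go, since the tool axis is about 1 mm off the bolt axis.

Request:
{"method": "servo_tool", "body": {
  "plan": "-0.04 0.005 0.015 0 0 1; -0.007 -0.004 0.015 0 0 1; -0.007 -0.005 0.01 0 0 1; -0.006 -0.005 0.01 0 0 1; -0.006 -0.006 0.01 0 0 1; -0.005 -0.007 0.01 0 0 1; 0 0 0 0 0 0"
}}

```text
time_s: 8.43
eef_pos: [0.5132, -0.0048, 0.1793]
tool_rot: [-0.001, 0.431, 0.903, -0.0]
contact_force: [-4.1, 2.4, 4.0]
finger_gap: 0.091
gripper_force: 60.3
```

```bash
python3 - <<'E'
from h import *
o=status.get_obs();T=pose();print(o["torque"],o["contact_force"],o["qpos"][5],np.degrees(np.arctan2(T[1,1],T[0,1])))
E
```

```text
[0.34719296 1.08394593 0.02156096] [-4.12103318  2.44654001  3.98886666] 0.880443242152874 38.99908928396792
```

Request:
{"method": "servo_tool", "body": {
  "plan": "-0.03 0.007 0.02 0 0 1; -0.003 -0.008 0.015 0 0 1; -0.002 -0.008 0.01 0 0 1; -0.001 -0.008 0.01 0 0 1; 0 -0.008 0.01 0 0 1; 0.001 -0.008 0.01 0 0 1; 0 0 0 0 0 0"
}}

```text
time_s: 9.3
eef_pos: [0.5125, -0.0059, 0.1805]
tool_rot: [-0.001, 0.086, 0.996, -0.0]
contact_force: [-4.0, -0.4, 0.3]
finger_gap: 0.087
gripper_force: 60.0
```

```bash
python3 - <<'E'
from h import *
o=status.get_obs();T=pose();print(o["torque"],o["contact_force"],o["qpos"][5],np.degrees(np.arctan2(T[1,1],T[0,1])))
E
```

```text
[-0.0016304   0.97222311  0.07004682] [-4.02359289 -0.42331535  0.34127658] 0.16034364324567613 80.17285778226464
```

Request:
{"method": "servo_tool", "body": {
  "plan": "-0.01 -0.01 0.01 0 0 1; 0.002 -0.008 0.01 0 0 1; 0.003 -0.008 0.01 0 0 1; 0.004 -0.007 0.01 0 0 1; 0.005 -0.007 0.01 0 0 1; 0.006 -0.006 0.01 0 0 1; 0.007 -0.005 0.01 0 0 1; 0 0 0 0 0 0"
}}

```text
time_s: 10.3
eef_pos: [0.5129, -0.0072, 0.1819]
tool_rot: [-0.001, -0.328, 0.945, -0.0]
contact_force: [-4.4, -2.2, -0.6]
finger_gap: 0.09
gripper_force: 59.8
```

```bash
python3 - <<'E'
from h import *
o=status.get_obs();T=pose();print(o["torque"],o["contact_force"],o["qpos"][5],np.degrees(np.arctan2(T[1,1],T[0,1])))
E
```

```text
[-0.43283536  1.00682571  0.13039816] [-4.37477268 -2.18447994 -0.61002634] -0.6810102230833627 128.25561359592714
```

Request:
{"method": "servo_tool", "body": {
  "plan": "-0.01 -0.02 0.01 0 0 1; 0.007 -0.004 0.01 0 0 1; 0.008 -0.003 0.01 0 0 1; 0.008 -0.002 0.01 0 0 1; 0.008 -0.001 0.01 0 0 1; 0.008 0 0.01 0 0 1; 0.008 0.001 0.01 0 0 1; 0.004 0 0.005 0 0 0.5; 0 0 0 0 0 0"
}}

```text
time_s: 11.42
eef_pos: [0.5144, -0.0079, 0.1835]
tool_rot: [-0.001, -0.706, 0.708, -0.0]
contact_force: [-0.9, -3.4, -3.7]
finger_gap: 0.088
gripper_force: 59.4
```

```bash
python3 - <<'E'
from h import *
o=status.get_obs();T=pose();print(o["torque"],o["contact_force"],o["qpos"][5],np.degrees(np.arctan2(T[1,1],T[0,1])))
E
```

```text
[-0.6712498   0.40536006 -0.04989293] [-0.87228667 -3.44578012 -3.70739068] -1.582180834978836 179.8234699621114
```

Turn complete with no sign of the stop. I'll release, lift and check the nut's height.

Request:
{"method": "servo_tool", "body": {
  "plan": "0 0 0 0 0 0; 0 0 0 0 0 0; 0 0 0 0 0 0; 0 0 0 0 0 0; 0 0 0.5 0 0 0; 0 0 1 0 0 0; 0 0 1 0 0 0; 0 0 1 0 0 0; 0 -0.5 1 0 0 0; 0 -0.5 1 0 0 0; 0 0 0.5 0 0 0; 0 0 0 0 0 0",
  "jaw": 0
}}

```text
time_s: 12.92
eef_pos: [0.5149, -0.0271, 0.3048]
tool_rot: [-0.001, 0.708, -0.707, 0.0]
contact_force: [0.7, -0.5, -0.3]
finger_gap: 0.999
gripper_force: 0.0
```

```bash
python3 - <<'E'
from h import *
o=status.get_obs(); print(o["eef_pos"])
c=cam("wrist"); save(c,"w2"); P=cloud(c); d=np.linalg.norm(P-[.515,-.006,.2],axis=2); v,u=np.where(d<.03); print(u.min(),u.max(),v.min(),v.max())
E
```

```text
[ 0.5148687  -0.02708541  0.30475772]
270 290 198 262
```

View pics/w2.png

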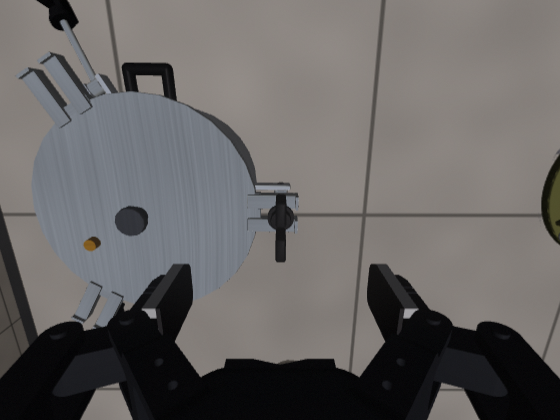

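The blade now runs along y, from (281,192) to (281,262), over the lug at (275,210). Measuring its height next.

```bash
python3 - <<'E'
from m import *
c=cam("wrist"); meas(c,(185,268,262,300),(180,235,245,300))
E
```

```text
1019 dark z [0.1433 0.1658 0.176  0.2015 0.207  0.2078 0.2086]
((514.5635375976562, -7.1208648681640625), (53.1732177734375, 8.522038459777832), 89.80926513671875) [ 0.5147 -0.0092  0.2071]
dir 89.41980412984658
lug z 1257 [0.15   0.1526 0.1537 0.1543 0.1552 0.1587]
low dark (array([ 3,  3,  4,  0,  0,  1,  8, 22, 93,  6,  6,  7, 91, 29]), array([150, 152, 154, 156, 158, 160, 162, 164, 166, 168, 170, 172, 174,
       176, 178]))
```

The nut has risen about 7.6 mm, inside the free range of 6.5–8.6 mm. Next: shut the fingers, come down on the cooker side of the wings and push gently outward.

Request:
{"method": "servo_tool", "body": {
  "plan": "0.55 0.35 0 0 0 0; 0.55 0.35 0 0 0 0; 0.55 0.32 0 0 0 0; 0 0 0 0 0 0; 0 0 0 0 0 0; 0 0 -1 0 0 0; 0 0 -1 0 0 0; 0 0 -1 0 0 0; 0 0 -1 0 0 0; 0 0 -1 0 0 0; 0 0 -0.9 0 0 0; 0 0 0 0 0 0",
  "jaw": 1
}}

```text
time_s: 14.52
eef_pos: [0.546, -0.0071, 0.1849]
tool_rot: [0.001, 0.707, -0.707, -0.001]
contact_force: [-0.5, -0.2, -0.3]
finger_gap: -0.001
gripper_force: 0.0
```

Request:
{"method": "servo_tool", "body": {
  "plan": "-0.2 0 0 0 0 0; -0.15 0 0 0 0 0; -0.1 0 0 0 0 0; -0.1 0 0 0 0 0; 0 0 0 0 0 0"
}}

```text
time_s: 15.15
eef_pos: [0.5363, -0.0069, 0.1861]
tool_rot: [-0.0, 0.708, -0.707, 0.0]
contact_force: [0.8, 0.6, 1.2]
finger_gap: -0.001
gripper_force: 0.0
```

Request:
{"method": "servo_tool", "body": {
  "plan": "-0.1 0 0 0 0 0; -0.1 0 0 0 0 0; -0.1 0 0 0 0 0; 0 0 0 0 0 0"
}}

```text
time_s: 15.65
eef_pos: [0.5302, -0.0069, 0.186]
tool_rot: [0.0, 0.708, -0.707, -0.0]
contact_force: [0.1, -0.4, -0.2]
finger_gap: 0.001
gripper_force: 0.0
```

Request:
{"method": "servo_tool", "body": {
  "plan": "-0.1 0 0 0 0 0; -0.1 0 0 0 0 0; 0 0 0 0 0 0"
}}

```text
time_s: 16.02
eef_pos: [0.5262, -0.0069, 0.186]
tool_rot: [0.0, 0.708, -0.707, -0.0]
contact_force: [0.1, -0.5, 1.1]
finger_gap: -0.0
gripper_force: 0.0
```

Request:
{"method": "servo_tool", "body": {
  "plan": "-0.08 0 0 0 0 0; -0.08 0 0 0 0 0; 0 0 0 0 0 0"
}}

```text
time_s: 16.4
eef_pos: [0.523, -0.0069, 0.1859]
tool_rot: [0.0, 0.708, -0.707, -0.0]
contact_force: [-0.0, 0.0, 0.0]
finger_gap: 0.004
gripper_force: 0.0
```

Request:
{"method": "servo_tool", "body": {
  "plan": "-0.08 0 0 0 0 0; -0.08 0 0 0 0 0; 0 0 0 0 0 0"
}}

```text
time_s: 16.77
eef_pos: [0.5198, -0.0069, 0.1859]
tool_rot: [0.0, 0.708, -0.707, -0.0]
contact_force: [0.1, -0.1, 0.1]
finger_gap: 0.003
gripper_force: 0.0
```

No force to speak of, so the bolt may simply be moving freely. One look to check.

```bash
python3 - <<'E'
from h import *
c=cam("side"); im=cv2.convertScaleAbs(c["image"][130:260,240:400],alpha=1.6)
cv2.imwrite("pics/s2.png",cv2.resize(im,None,fx=4,fy=4,interpolation=2)[:,:,::-1])
E
```

```text
(no output)
```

View pics/s2.png

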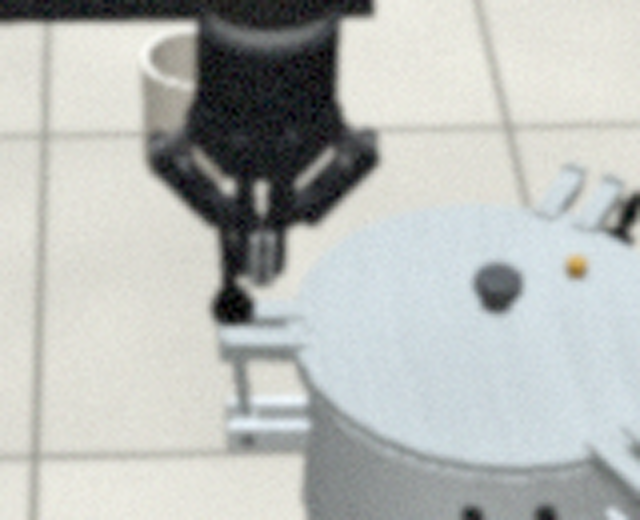

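The crop shows the fingers at (260,260) behind the blade at (232,270), and the bolt at (240,380) already leaning outward. It moves freely. I'll go on slowly past the lips, watching the force.

Request:
{"method": "servo_tool", "body": {
  "plan": "-0.1 0 0 0 0 0; -0.1 0 0 0 0 0; 0 0 0 0 0 0"
}}

```text
time_s: 17.2
eef_pos: [0.5158, -0.0069, 0.1859]
tool_rot: [0.0, 0.708, -0.707, -0.0]
contact_force: [0.2, 0.5, -0.2]
finger_gap: 0.003
gripper_force: 0.0
```

Request:
{"method": "servo_tool", "body": {
  "plan": "-0.1 0 0 0 0 0; -0.1 0 0 0 0 0; 0 0 0 0 0 0"
}}

```text
time_s: 17.58
eef_pos: [0.5118, -0.0069, 0.186]
tool_rot: [0.0, 0.708, -0.707, -0.0]
contact_force: [0.2, -0.2, 0.8]
finger_gap: 0.0
gripper_force: 0.0
```

Request:
{"method": "servo_tool", "body": {
  "plan": "-0.1 0 0 0 0 0; -0.1 0 0 0 0 0; -0.1 0 0 0 0 0; 0 0 0 0 0 0"
}}

```text
time_s: 18.08
eef_pos: [0.5058, -0.0069, 0.186]
tool_rot: [0.0, 0.708, -0.707, -0.0]
contact_force: [0.6, 0.3, 0.5]
finger_gap: -0.001
gripper_force: 0.0
```

Request:
{"method": "servo_tool", "body": {
  "plan": "-0.15 0 0 0 0 0; -0.15 0 0 0 0 0; -0.15 0 0 0 0 0; 0 0 0 0 0 0"
}}

```text
time_s: 18.58
eef_pos: [0.4967, -0.0069, 0.186]
tool_rot: [0.0, 0.708, -0.707, -0.0]
contact_force: [-0.8, -0.5, -0.0]
finger_gap: 0.003
gripper_force: 0.0
```

Request:
{"method": "servo_tool", "body": {
  "plan": "-0.2 0 -0.05 0 0 0; -0.2 0 -0.05 0 0 0; -0.2 0 -0.05 0 0 0; 0 0 0 0 0 0"
}}

```text
time_s: 19.08
eef_pos: [0.4845, -0.0069, 0.1829]
tool_rot: [0.0, 0.708, -0.707, -0.0]
contact_force: [-0.4, -0.6, 0.2]
finger_gap: -0.0
gripper_force: 0.0
```

Request:
{"method": "servo_tool", "body": {
  "plan": "-0.2 0 -0.08 0 0 0; -0.2 0 -0.08 0 0 0; -0.2 0 -0.08 0 0 0; -0.2 0 -0.08 0 0 0; 0 0 0 0 0 0"
}}

```text
time_s: 19.7
eef_pos: [0.4686, -0.0069, 0.1764]
tool_rot: [0.0, 0.708, -0.707, -0.0]
contact_force: [1.1, 0.6, -0.0]
finger_gap: 0.001
gripper_force: 0.0
```

Request:
{"method": "servo_tool", "body": {
  "plan": "-0.2 0 -0.15 0 0 0; -0.2 0 -0.15 0 0 0; -0.2 0 -0.15 0 0 0; -0.2 0 -0.15 0 0 0; -0.2 0 -0.15 0 0 0; 0 0 0 0 0 0; 0 0 0 0 0 0; 0 0 0 0 0 0; 0 0 0 0 0 0"
}}

```text
time_s: 20.82
eef_pos: [0.4492, -0.0069, 0.1617]
tool_rot: [-0.0, 0.708, -0.707, 0.0]
contact_force: [0.2, 0.3, -0.6]
finger_gap: -0.002
gripper_force: 0.0
```

Request:
{"method": "servo_tool", "body": {
  "plan": "0 0 0.5 0 0 0; 0 0 1 0 0 0; 0 0 1 0 0 0; 0 0 1 0 0 0; 0 0 1 0 0 0; 0 0 1 0 0 0; 0 0 1 0 0 0; 0 0 1 0 0 0; 0 0 1 0 0 0; 0 0 0 0 0 0"
}}

```text
time_s: 22.08
eef_pos: [0.45, -0.0069, 0.3334]
tool_rot: [-0.001, 0.708, -0.707, 0.001]
contact_force: [0.1, -0.2, -0.5]
finger_gap: -0.0
gripper_force: 0.0
```

```bash
python3 - <<'E'
from h import *
c=cam("side"); im=cv2.convertScaleAbs(c["image"][130:270,220:430],alpha=1.6)
cv2.imwrite("pics/s3.png",cv2.resize(im,None,fx=3.5,fy=3.5,interpolation=2)[:,:,::-1])
E
```

```text
(no output)
```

View pics/s3.png

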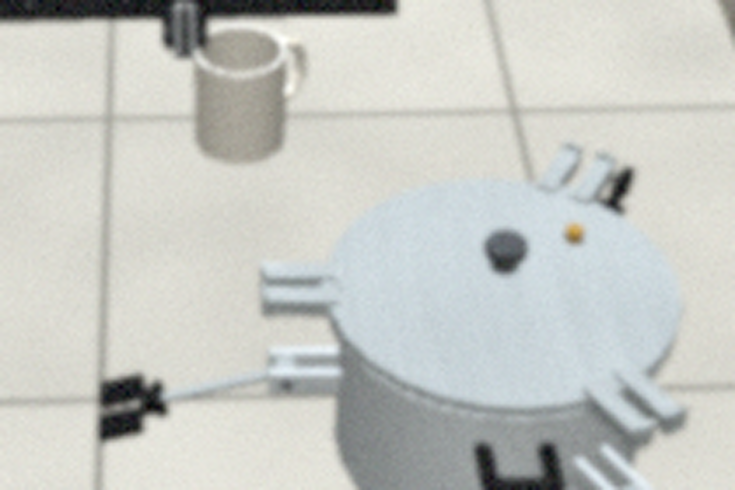

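The crop shows the eyebolt swung right out: eye at (287,383), nut at (150,397), sloping a little below level, which matches the 1.85 rad stop. The slot at (300,285) is empty and the mug is where it was. Handing in.

```bash
python3 -c "
from cell import env
print(env.finish_job())"
```

```text
the job is handed in; nothing more can be done
None
```

I unscrewed the wing nut to about 7.6 mm, swung the eyebolt out of the slot without forcing it, and left it hanging at its stop clear of the lid; the job is handed in at about 22 s, with nothing but the clamp touched.

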